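# Shift the enlarger's format selector through its zigzag gate

### The arm

A 6-joint arm with a two-finger parallel gripper is mounted at the origin on the work surface. World frame = base frame: x ahead of the robot, y to its left, z up, the work surface at z = 0. Lengths are in mm, angles in rad, forces in N, time in s.
With the tool pointing down it reaches from about 325 to 1000 mm from the base axis. Payload 5.1 kg.
Tool frame: the origin (TCP) lies at the very end of the fingers, on their centre line; the grasp point (between the pads) lies behind it (bot.grip_depth is the z of the grasp point in the tool frame, in mm); z points along the fingers, y is the line along which they close (so a half turn about z gives the same grasp; the last joint's range is limited). The gripper opens to 85 mm and grips with 20 to 120 N. Pads are 22 mm wide; open, the fingers measure 114 mm over their backs; the gripper's body (76 mm by 85 mm) begins 54 mm behind the grasp point. The pads swing forward as they close: fully open they stand 13 mm farther back than shut.
Start: joints at [1.096, 0.124, 1.65, -0, 1.367, -0.083], TCP at [248.223, 600.724, 231.322] pointing down, gripper open.
Joint ranges: [-2.61, 2.61], [-1.02, 2.33], [0.03, 2.71], [-1.35, 4.49], [0.32, 2.68], [-2.91, 2.91]. Speed limits (rad/s): [2.57, 2.57, 3.14, 3.14, 3.14, 3.14].

### API

Orientations are given as a 3x3 rotation matrix whose columns are the frame's x, y, z axes.
In Python, from bench import bot gives the robot as it stands.
- The arm moves only by the tool servo_tool, never from a script. Its argument "rows" is a list of rows, each a list of 7 numbers: the shift along the tool's x, y, z in mm, then the turn, a rotation vector about the tool's x, y, z in rad, then the opening, from 0 (shut) to 1 (fully open). In form: [[x, y, z, wx, wy, wz, jaw], ...]. A call has 1 to 12 rows; each row shifts and turns the commanded pose from where the row before left it, along the tool's axes as they then stand; what a row does not reach is not made up. A row lasts 1/10 s, in which the tool goes at most 50 mm and 8.59 degrees, less where a joint would pass 70% of its speed; a pose out of reach is approached as far as the arm can. A call is refused whole if a number of a shift passes 50 or a number of a turn 0.15, either way. A call with a gripper value outside its range is refused whole. The fingers move at their own pace and stop on an object; "newtons" is the grip in N (left out, the last holds). Time passes only in rows, so rows that do not move let the fingers close. It gives the time, the measured TCP pose, the force, the opening and the grip force at its end, in the units of the state.
- bot.get_state(): the state, without advancing time (a new reading comes with each control period).
- bot.read_camera(name): name is "scene" or "top" or "wrist"; returns a dict with "img" (480x640x3 uint8, blue, green, red), "intrinsics" (3x3 intrinsics, pixels), "rvec" (rotation vector, rad) and "tvec" (3), from world to camera coordinates, as OpenCV has them; the wrist camera has in their place "T_tool_cam" (4x4, takes a point from camera to tool coordinates, whose origin is the TCP and whose axes are the flange's). Camera axes: x right, y down, z forward; pixel columns grow to the right and rows downward; lengths in mm; the calibration is good to about 2 mm. A picture is of the moment at which its call begins: read the wrist's pose just before it. There is no depth.
- bot.sign_off(): hands the job in; it is judged then, once.
The state is a dict: "clock": time; "joint_positions": joint angles; "qd": joint speeds; "tau": joint torques, N m; "ee_pos": TCP position; "tcp_rot": TCP orientation; "force": force on the tool from outside, world axes, zero at the start; "moment": the same for the moment, N m; "finger_gap": finger opening in mm; "grasp_force": force on a finger pad.
Only numpy, scipy, OpenCV 4.12 (cv2) and the standard library are available. Lean on these libraries where they do the work, as an engineer would, in place of code of your own. Each camera call takes 0.05 s, during which the arm holds its last target. There are 200 camera calls.

### The job

Change the enlarger over to the large film format: take the upright lever that stands in the zigzag slot and work it along the slot, round every corner, from the end near the robot to the end farthest from it, and leave it standing there, fully home. Leave the lever in the straight slot alone.

Things in the scene. Friction and masses are not known exactly. Their poses are not given: they have to be found in the camera images.
- gate: Selector: fixed grey box, aluminium top, 160 (x) x 130 (y) x 60 mm high. Origin: centre of underside; z up, x away from the robot give or take 26 degrees, y to its left. Zigzag slot, 22 mm wide, in the 10 mm top plate; centreline (x, y) in mm in this frame: near end (-44, -25), corners (-44, 25), (0, 25), (0, -25), far end (44, -25). It runs 11 mm past these at ends and corners.
- gate_knob (a point): Centre of the zigzag lever's knob: wooden upright barrel, 26 mm diameter, 40 mm high, centre 45 mm above the box top, on a 10 mm steel stem through the slot (6 mm play each side). It stays upright at one height, slides level wherever the slot allows against about 2 N of friction, stays where left. Starts within 13 mm of the near end.
- straight_knob (a point): Centre of the other lever's knob, to be left alone: identical knob and stem, but in a fixed box 160 x 90 x 60 mm with one straight slot 110 mm long. Which of the two boxes stands left and which right varies.
There are look-alikes about, which are no part of the job. What is shaped like the gate but blue is not meant.

How it is judged (in metres and radians):
On the way, in this order (a step that is already met when the one before it is completed fails the run):
1. the lever has reached the first corner of the zigzag slot (y of gate_knob in the frame of gate above 0.015 m and x of gate_knob in the frame of gate below -0.03 m).
2. then the second corner (x of gate_knob in the frame of gate above -0.01 m and y of gate_knob in the frame of gate above 0.015 m).
3. then the third corner (y of gate_knob in the frame of gate below -0.015 m and x of gate_knob in the frame of gate between -0.012 and 0.02 m).
At the end, for the whole second after the job is handed in: the zigzag lever stands in the far end of its slot, within 12 mm of the end of the centreline, and the other lever is within 10 mm of where it was (x of gate_knob in the frame of gate between 0.032 and 0.06 m and y of gate_knob in the frame of gate between -0.04 and -0.012 m and distance of straight_knob from where it was at the start of the episode below 0.01 m); the robot touches nothing.
It fails at once if the lever in the straight slot is moved by more than 10 mm (distance of straight_knob from where it was at the start of the episode above 0.01 m).
It also fails if it takes over 35 s, if anything falls off the work surface, if the arm or the gripper's body presses on something with over 40 N, if the wrist force passes 120 N, or if a joint passes its speed limit or range.

## Working session

There is one attempt and no reset: what is moved stays moved. The work goes in short steps, Python scripts to look and compute and a tool call to move; the robot and the scene stay as the last step left them, time stands still between calls to the robot, and variables do not carry over. Pictures are saved under pics/ and viewed, at most 10 in all, crops included, and the job is handed in when it is done.

Besides the shell and the picture viewer there is one more tool, called after "Request:" by a JSON object that holds its "api" and its "payload", one argument or row to a line. servo_tool: Moves the arm, as the interface text tells. Its arguments: {"type":"object","properties":{"rows":{"type":"array","items":{"type":"array","items":{"type":"number"}}},"newtons":{"type":"number"}},"required":["rows"]}

```bash
mkdir -p pics
python3 - <<'E'
from bench import bot
import cv2,numpy as np
for n in("scene","top"):
    c=bot.read_camera(n); cv2.imwrite(f"pics/{n}0.png",c["img"]); np.savez(f"pics/{n}0.npz",**c)
s=bot.get_state(); print(s["clock"],s["ee_pos"],s["tcp_rot"],s["force"],s["finger_gap"],bot.grip_depth)
E
```

```text
0.1 [247.9517297  600.25300883 230.1710836 ] [[-9.24242296e-01  3.81805510e-01 -8.54366412e-04]
 [ 3.81806442e-01  9.24240723e-01 -1.71078667e-03]
 [ 1.36452453e-04 -1.90738400e-03 -9.99998172e-01]] [-0.73222924  0.23629499 -0.30851623] 85.23940276375417 -18.700000000000003
```

View pics/top0.png

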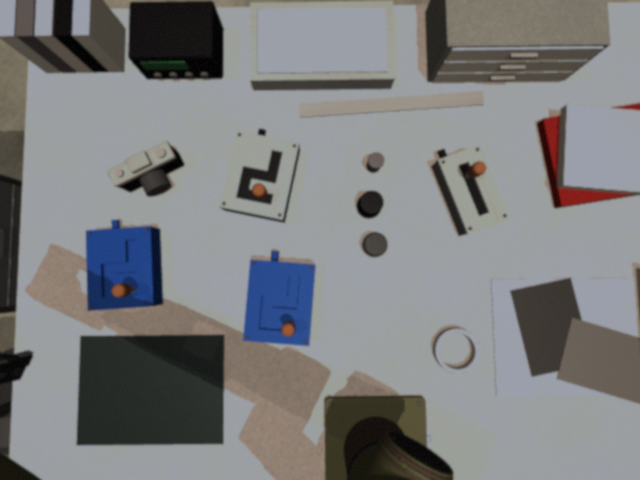

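View pics/scene0.png

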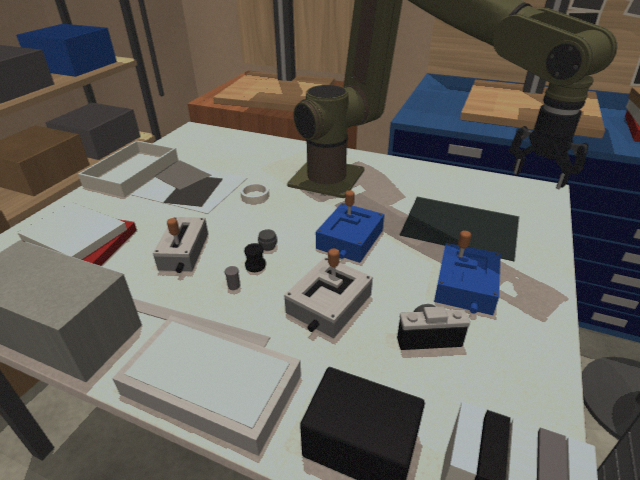

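The top view shows the grey gate at about (262,175) with its knob near (258,190). The straight-slot box is at about (470,190), and the blue look-alikes are at lower left. I'll zoom in on the gate.

Run:
```python
import cv2,numpy as np
a=cv2.imread("pics/top0.png")[115:235,205:315]; b=cv2.imread("pics/scene0.png")[240:350,275:385]
cv2.imwrite("pics/crop.png",np.hstack([cv2.resize(a,(400,436),interpolation=2),cv2.resize(b,(400,436),interpolation=2)]))
```

```text
(no output)
```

View pics/crop.png

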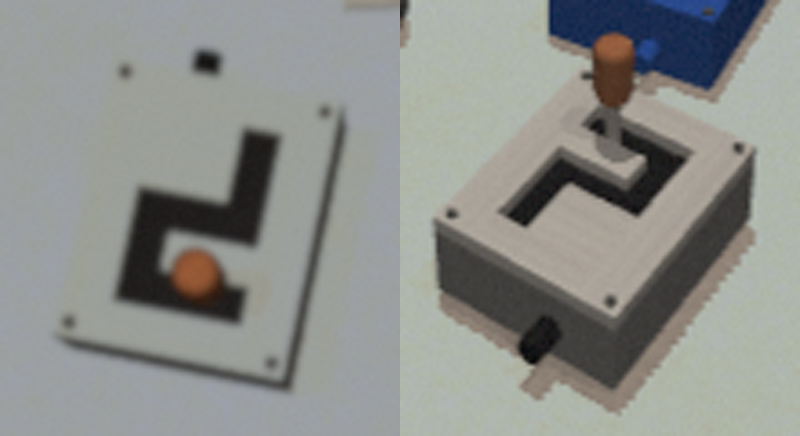

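```bash
cat > h.py <<'E'
import cv2,numpy as np
from scipy.optimize import least_squares
def ray(c,uv,z):
    R=cv2.Rodrigues(np.asarray(c["rvec"],float))[0]; t=np.ravel(c["tvec"]); o=-R.T@t
    d=R.T@np.linalg.inv(c["intrinsics"])@np.array([uv[0],uv[1],1.])
    return o+d*(z-o[2])/d[2]
def gate2w(g,p): 
    c,s=np.cos(g[2]),np.sin(g[2]); return np.array([g[0],g[1]])+np.array([[c,-s],[s,c]])@p
def w2gate(g,w):
    c,s=np.cos(g[2]),np.sin(g[2]); return np.array([[c,s],[-s,c]])@(np.array(w)[:2]-g[:2])
E
python3 - <<'E'
from h import *
c=np.load("pics/top0.npz"); f=lambda p:(205-.5+(p[0]+.5)*110/400,115-.5+(p[1]+.5)*120/436)
M=[((-55,-36),(240,322)),((-55,36),(117,298)),((11,36),(141,188)),((55,-14),(246,130)),((55,-36),(281,136)),((11,-14),(230,205)),((-11,-36),(256,244)),((-11,14),(165,232))]
W=[ray(c,f(p),60)[:2] for _,p in M]; G=[np.array(g,float) for g,_ in M]
r=least_squares(lambda g:np.concatenate([gate2w(g,a)-w for a,w in zip(G,W)]),[700,100,0])
g=r.x; print(g,r.fun.reshape(-1,2).round(1)); np.save("g.npy",g)
k=ray(c,f((196,270)),125); print("knob top",k,w2gate(g,k))
for p in [(-44,-25),(-44,25),(0,25),(0,-25),(44,-25)]: print(p,gate2w(g,np.array(p)).round(1))
s=np.load("pics/scene0.npz")
# cross-check in scene camera
for P,z in [((80,65),60),((80,-65),60),((-80,65),60),(w2gate(g,k),105)]:
    w=[*gate2w(g,np.array(P)),z]; uv=cv2.projectPoints(np.array([w]),s["rvec"],s["tvec"],s["intrinsics"],None)[0].ravel(); print(uv,(uv-[275,240])*[3.636,3.96])
E
```

```text
[ 5.53800338e+02  2.28043149e+02 -2.11692111e-01] [[-2.3 -0.7]
 [-1.2  1.8]
 [ 1.7  0.9]
 [ 1.9  1.1]
 [ 0.9 -1. ]
 [ 1.3  1.4]
 [-2.8 -1.1]
 [ 0.5 -2.5]]
knob top [511.13380219 220.68906613 125.        ] [-40.16888122 -16.15477549]
(-44, -25) [505.5 212.8]
(-44, 25) [516.  261.7]
(0, 25) [559.1 252.5]
(0, -25) [548.5 203.6]
(44, -25) [591.6 194.4]
[333.67929521 319.45966096] [213.35791739 314.6602574 ]
[283.58565568 294.0990417 ] [ 31.21744407 214.23220515]
[372.38598901 276.11709298] [354.09545603 143.02368818]
[333.0097404  257.14575378] [210.92341611  67.89718498]
```

The fit is consistent with both cameras: the knob sits at gate (-40,-16), and the reprojection matches to about 2 mm. Next I'll move above the knob.

Request:
{"api": "servo_tool", "payload": {
  "rows": [
    [-39,-25,4,0,0,0,1],
    [-39,-25,4,0,0,0,1],
    [-39,-25,4,0,0,0,1],
    [-39,-25,4,0,0,0,1],
    [-39,-25,4,0,0,0,1],
    [-39,-25,4,0,0,0,1],
    [-39,-25,4,0,0,0,1],
    [-39,-25,4,0,0,0,1],
    [-39,-25,4,0,0,0,1],
    [-39,-25,4,0,0,0,1],
    [0,0,0,0,0,0,1],
    [0,0,0,0,0,0,1]
  ],
  "newtons": 25
}}

```text
clock: 1.3
ee_pos: [513.2, 219.8, 190.6]
tcp_rot: [[-0.923, 0.384, -0.002], [0.384, 0.923, -0.0], [0.001, -0.001, -1.0]]
force: [-0.1, -0.3, 0.6]
finger_gap: 85.3
grasp_force: 0.0
```

Run:
```python
from bench import bot
from h import *
s=bot.get_state(); c=bot.read_camera("wrist"); cv2.imwrite("pics/w1.png",c["img"])
R=np.array(s["tcp_rot"]);p=np.array(s["ee_pos"]); print(s["clock"],p,R.round(3).tolist(),s["force"])
T=np.array(c["T_tool_cam"]); Rw=R@T[:3,:3]; tw=R@T[:3,3]+p
g=np.load("g.npy")
for q in [(511.1,220.7,125)]+[(*gate2w(g,np.array(a)),60) for a in [(44,-25),(0,-25),(0,25),(-55,36),(55,-36)]]:
    v=c["intrinsics"]@(Rw.T@(np.array(q)-tw)); print(np.round(q),(v[:2]/v[2]).round())
print("d tool",R.T@(np.array([511.1,220.7,86.3])-p))
```

```text
1.3 [513.23632732 219.81273596 190.62175192] [[-0.923, 0.384, -0.002], [0.384, 0.923, -0.0], [0.001, -0.001, -1.0]] [-0.05576537 -0.34631465  0.57273163]
[511. 221. 125.] [322. 259.]
[592. 194.  60.] [331. 326.]
[549. 204.  60.] [321. 278.]
[559. 252.  60.] [383. 267.]
[508. 275.  60.] [388. 197.]
[600. 181.  60.] [320. 339.]
d tool [2.17000077e+00 6.32041437e-02 1.04324811e+02]
```

View pics/w1.png

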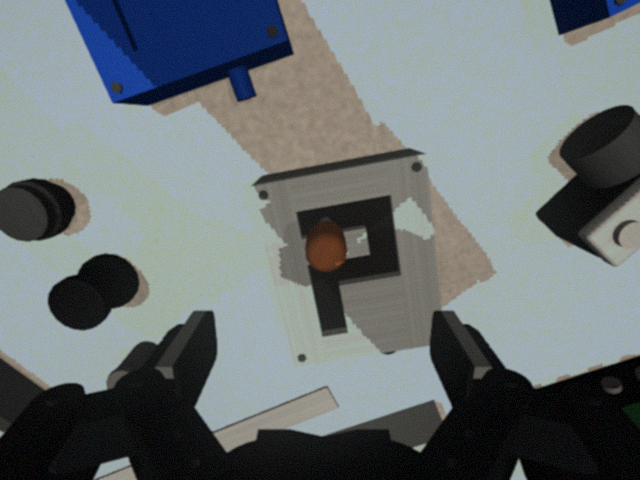

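The wrist view agrees: knob top at about (325,255), slot corners at (390,197) and (322,336), all within 3 px of prediction. Descend and grip.

Request:
{"api": "servo_tool", "payload": {
  "rows": [
    [1,0,30,0,0,0,1],
    [1,0,30,0,0,0,1],
    [0,0,30,0,0,0,1],
    [0,0,14,0,0,0,1],
    [0,0,0,0,0,0,0],
    [0,0,0,0,0,0,0],
    [0,0,0,0,0,0,0],
    [0,0,0,0,0,0,0],
    [0,0,0,0,0,0,0],
    [0,0,0,0,0,0,0],
    [0,0,0,0,0,0,0]
  ],
  "newtons": 40
}}

```text
clock: 2.45
ee_pos: [512.5, 221.9, 89.3]
tcp_rot: [[-0.924, 0.382, 0.003], [0.382, 0.924, 0.001], [-0.002, 0.002, -1.0]]
force: [-0.2, 0.0, 6.0]
finger_gap: 25.0
grasp_force: 39.8
```

```bash
cat > st.py <<'E'
from bench import bot
from h import *
s=bot.get_state(); g=np.load("g.npy"); R=np.array(s["tcp_rot"]);p=np.array(s["ee_pos"])
print(s["clock"],p.round(1),"gate",w2gate(g,p).round(1),"F",np.round(s["force"],1),s["finger_gap"],s["grasp_force"])
for a in [(-44,25),(0,25),(0,-25),(44,-25)]: print(a,"tool shift",(R.T@(np.array([*gate2w(g,np.array(a)),86.3])-p)).round(1))
E
python3 st.py
```

```text
2.45 [512.5 221.9  89.3] gate [-39.  -14.6] F [-0.2  0.   6. ] 25.01070837551507 39.75468317876221
(-44, 25) tool shift [12.  38.1  3.1]
(0, 25) tool shift [-31.3  46.    3.2]
(0, -25) tool shift [-40.3  -3.2   3.1]
(44, -25) tool shift [-83.6   4.7   3.2]
```

Request:
{"api": "servo_tool", "payload": {
  "rows": [
    [1.5,5,0,0,0,0,0],
    [1.5,5,0,0,0,0,0],
    [1.5,5,0,0,0,0,0],
    [1.5,5,0,0,0,0,0],
    [1.5,5,0,0,0,0,0],
    [1.5,5,0,0,0,0,0],
    [1.5,4,0,0,0,0,0],
    [1.5,4,0,0,0,0,0],
    [0,0,0,0,0,0,0],
    [0,0,0,0,0,0,0]
  ]
}}

```text
clock: 3.45
ee_pos: [516.5, 261.9, 89.3]
tcp_rot: [[-0.924, 0.382, 0.004], [0.382, 0.924, 0.002], [-0.003, 0.003, -1.0]]
force: [1.2, 0.6, 4.7]
finger_gap: 24.8
grasp_force: 39.7
```

```bash
python3 st.py
```

```text
3.45 [516.5 261.9  89.3] gate [-43.6  25.3] F [1.2 0.6 4.7] 24.762192256122745 39.67695918565141
(-44, 25) tool shift [ 0.4 -0.4  3. ]
(0, 25) tool shift [-42.9   7.5   3.2]
(0, -25) tool shift [-51.9 -41.7   3.1]
(44, -25) tool shift [-95.2 -33.8   3.2]
```

Request:
{"api": "servo_tool", "payload": {
  "rows": [
    [-5.4,0.9,0,0,0,0,0],
    [-5.4,0.9,0,0,0,0,0],
    [-5.4,0.9,0,0,0,0,0],
    [-5.4,0.9,0,0,0,0,0],
    [-5.4,0.9,0,0,0,0,0],
    [-5.4,0.9,0,0,0,0,0],
    [-5.4,0.9,0,0,0,0,0],
    [-5.4,0.9,0,0,0,0,0],
    [0,0,0,0,0,0,0],
    [0,0,0,0,0,0,0]
  ]
}}

```text
clock: 4.45
ee_pos: [559.4, 252.0, 89.3]
tcp_rot: [[-0.924, 0.382, 0.004], [0.382, 0.924, 0.002], [-0.003, 0.003, -1.0]]
force: [1.5, 1.2, 4.2]
finger_gap: 24.9
grasp_force: 39.7
```

```bash
python3 st.py
```

```text
4.45 [559.4 252.   89.3] gate [ 0.4 24.6] F [1.5 1.2 4.2] 24.930959047921768 39.68340306588743
(-44, 25) tool shift [43.8 -7.6  2.9]
(0, 25) tool shift [0.5 0.3 3. ]
(0, -25) tool shift [ -8.5 -48.9   2.9]
(44, -25) tool shift [-51.8 -41.    3.1]
```

Request:
{"api": "servo_tool", "payload": {
  "rows": [
    [-1,-6.1,0,0,0,0,0],
    [-1,-6.1,0,0,0,0,0],
    [-1,-6.1,0,0,0,0,0],
    [-1,-6.1,0,0,0,0,0],
    [-1,-6.1,0,0,0,0,0],
    [-1,-6.1,0,0,0,0,0],
    [-1,-6.1,0,0,0,0,0],
    [-1,-6.1,0,0,0,0,0],
    [0,0,0,0,0,0,0],
    [0,0,0,0,0,0,0]
  ]
}}

```text
clock: 5.45
ee_pos: [547.6, 202.6, 89.3]
tcp_rot: [[-0.924, 0.382, 0.003], [0.382, 0.924, -0.0], [-0.003, 0.001, -1.0]]
force: [0.2, -0.9, 6.7]
finger_gap: 24.8
grasp_force: 40.0
```

```bash
python3 st.py
```

```text
5.45 [547.6 202.6  89.3] gate [ -0.7 -26.2] F [ 0.2 -0.9  6.7] 24.826549203222992 39.970167245555785
(-44, 25) tool shift [51.8 42.6  2.9]
(0, 25) tool shift [ 8.5 50.5  3. ]
(0, -25) tool shift [-0.5  1.3  3. ]
(44, -25) tool shift [-43.8   9.2   3.1]
```

Request:
{"api": "servo_tool", "payload": {
  "rows": [
    [-5.5,1.1,0,0,0,0,0],
    [-5.5,1.1,0,0,0,0,0],
    [-5.5,1.1,0,0,0,0,0],
    [-5.5,1.1,0,0,0,0,0],
    [-5.5,1.1,0,0,0,0,0],
    [-5.5,1.1,0,0,0,0,0],
    [-5.5,1.1,0,0,0,0,0],
    [-5.5,1.1,0,0,0,0,0],
    [0,0,0,0,0,0,0],
    [0,0,0,0,0,0,0]
  ]
}}

```text
clock: 6.45
ee_pos: [591.9, 194.1, 89.3]
tcp_rot: [[-0.924, 0.382, 0.004], [0.382, 0.924, -0.0], [-0.004, 0.001, -1.0]]
force: [1.6, -1.0, 7.1]
finger_gap: 25.0
grasp_force: 39.9
```

```bash
python3 st.py
```

```text
6.45 [591.9 194.1  89.3] gate [ 44.4 -25.2] F [ 1.6 -1.   7.1] 24.996191503518684 39.925508247397374
(-44, 25) tool shift [96.  33.5  2.7]
(0, 25) tool shift [52.7 41.4  2.9]
(0, -25) tool shift [43.7 -7.7  2.9]
(44, -25) tool shift [0.4 0.1 3. ]
```

Request:
{"api": "servo_tool", "payload": {
  "rows": [
    [0,0,0,0,0,0,1],
    [0,0,0,0,0,0,1],
    [0,0,0,0,0,0,1],
    [0,0,0,0,0,0,1],
    [0,0,0,0,0,0,1],
    [0,0,-30,0,0,0,1],
    [0,0,-40,0,0,0,1],
    [0,0,-40,0,0,0,1],
    [0,0,-20,0,0,0,1],
    [0,0,0,0,0,0,1],
    [0,0,0,0,0,0,1]
  ]
}}

```text
clock: 7.55
ee_pos: [590.1, 194.6, 217.0]
tcp_rot: [[-0.924, 0.382, -0.0], [0.382, 0.924, 0.0], [0.0, -0.0, -1.0]]
force: [-0.6, 0.0, -0.2]
finger_gap: 85.6
grasp_force: 0.0
```

Run:
```python
from bench import bot
from h import *
s=bot.get_state(); c=bot.read_camera("wrist"); d=bot.read_camera("scene")
R=np.array(s["tcp_rot"]);p=np.array(s["ee_pos"]); T=np.array(c["T_tool_cam"]); Rw=R@T[:3,:3]; tw=R@T[:3,3]+p
g=np.load("g.npy"); q=np.array([*gate2w(g,np.array((44,-25))),125]); v=c["intrinsics"]@(Rw.T@(q-tw)); print(p,s["force"],"expect knob top",v[:2]/v[2])
cv2.imwrite("pics/w2.png",np.hstack([cv2.resize(c["img"],(400,300)),cv2.resize(d["img"][180:390,130:410],(400,300))]))
```

```text
[590.06759738 194.55681168 217.03977729] [-0.59607617  0.03391036 -0.24973091] expect knob top [322.89370925 249.85574896]
```

View pics/w2.png

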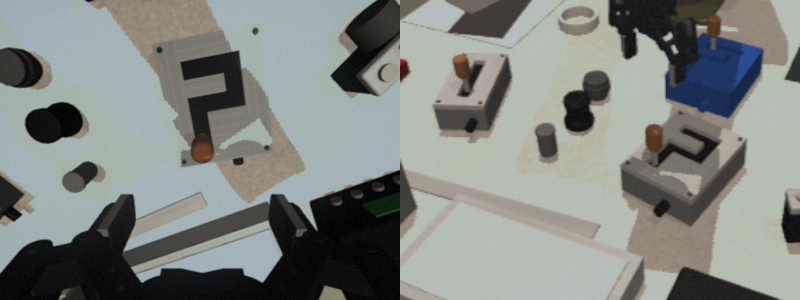

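The lever's knob stands in the far end, at about (325,243) in full-frame pixels against an expected (323,250). The other lever hasn't been touched and the gripper is clear.

```bash
python3 -c "
from bench import bot
print(bot.sign_off())"
```

```text
the job is handed in; nothing more can be done
None
```

The zigzag lever was worked round all three corners and left standing in the far end of its slot. By the arm's reading it was about 0.5 mm from the end of the centreline just before release. The straight-slot lever was not touched, the gripper was clear at about 7.6 s, and the job is handed in; the sign-off gave no verdict.

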